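# Fit the upper tray of a pantry turntable and snap its cap home

### The job

Put the spice turntable together: take the loose round tray by its middle boss and lower it (do not drop it) over the two pins and the stud on top of the turntable's column until it lies flush on the flange, then press the ribbed snap cap down onto the stud until it clicks and keep pressing until it is fully home on the tray's boss. Finish while still holding the cap down with a firm push: do not let go of it at the end. Leave everything else where it stands.

Things in the scene. Friction and masses are not known exactly. Their poses are not given: they have to be found in the camera images.
- carousel: spinning part of the spice turntable, whose foot is fixed: wooden lower tray (220 mm across, rim top 44 mm above the worktop) with two spice jars, aluminium column, round aluminium flange 104 mm across on top. Origin: centre of the flange's top face, 135 mm above the worktop; z up, x towards pin_a. Turns about z against slight friction, so gives way to a part set on a little turned
- pin_a (a point): tip of one of the two black locating pins on the flange, 36 mm from its centre on the carousel's +x; pins are 8 mm thick, 14 mm tall, tapered over the top 4 mm
- pin_b (a point): tip of the other pin, on the carousel's -x
- stud_tip (a point): top of the stud in the middle of the flange, 56 mm above it: a foot 21 mm thick and 28 mm tall, from which four sprung barbed prongs rise; together they are 12 mm across at the tip and widen to 23 mm at the barbs, 42 mm above the flange, and give way inwards
- tray: upper tray, lying upright on the worktop: round, wooden, 180 mm across, floor 6 mm thick, rim 22 mm high, a square aluminium hub plate (100 x 100 x 8 mm) in its middle, weighing about 0.3 kg. Origin: centre of its underside (level with the hub plate's); z up, x towards hole_a. Fully down, its origin meets the carousel's and its x axis lies along the carousel's, either way round
- hole_a (a point): underside of one of the hub plate's two pin holes, 10.5 mm across, right through; they lie 36 mm from the tray's centre on its +x and -x
- boss_top (a point): centre of the top of the tray's boss: a black tube standing on the hub plate, 40 mm outside, 27 mm inside, from 8 to 34 mm above the tray's underside, open right through for the stud. Grip the tray here from above, closing along the tray's y, clear of the pins that will come through at its +x and -x
- cap: snap cap: ribbed, round, black, standing open side down on the worktop; 44 mm across, 28 mm high, about 40 g, mouth 18.5 mm across and 5 mm deep, wider inside. Origin: centre of its underside; z up. Home, its underside lies on the top of the tray's boss, on the stud's axis
- cap_top (a point): centre of the cap's flat closed top, 28 mm above its underside. Set on the stud over the fitted tray, the cap rests about 13 mm above the boss, needs a push rising to some 8 to 13 N, gives way about 9 mm above the boss (the push drops to almost nothing), and over the last 3 mm draws itself down by some 10 N until it meets the boss, where any further push builds up stiffly
- tin: low brass-coloured food tin, 68 mm across, 45 mm high; loose, to be left alone; origin: centre of its underside
- shaker: small white pepper shaker with a steel top, 42 mm across, 90 mm high; loose, to be left alone; origin: centre of its underside
- spice_a: spice jar, 42 mm across, 85 mm high, on the turntable's lower tray; loose, to be left alone; origin: centre of its underside
- spice_b: second spice jar, the same, on the lower tray; loose, to be left alone; origin: centre of its underside
- oats: glass jar of oats with a black lid, 90 mm across, about 173 mm high; loose, to be left alone; origin: centre of its underside
- can: ribbed steel can, 74 mm across, 108 mm high; loose, to be left alone; origin: centre of its underside
- oil: oil bottle, 66 mm across, 215 mm high; loose, to be left alone; origin: centre of its underside
Mind the look-alikes: they are no part of the job. Of the things like the cap, leave any that is pink; of the rest the smaller one is meant.

How it is judged (in metres and radians):
On the way, in this order (a step that is already met when the one before it is completed fails the run):
1. the tray lies flush on the flange, over both pins (z of tray in the frame of carousel between -0.003 and 0.0025 m and horizontal distance between tray and carousel below 0.004 m and angle between the z axis of tray and the z axis of carousel, either way round below 0.03 rad and angle between tray's own z axis and vertical below 0.05 rad), for 0.2 s.
2. the cap has clicked past the barbs and sits fully home on the tray's boss (all of step 1 and z of cap in the frame of tray between 0.031 and 0.036 m and horizontal distance between cap and carousel below 0.005 m and angle between cap's own z axis and vertical below 0.06 rad), for 0.2 s.
At the end, for the whole second after the job is handed in: Tray flush on the flange (3 mm in height, 4 mm sideways, 0.03 rad), cap home on the tray's boss (underside 3 mm below to 2 mm above the boss's top, 5 mm sideways, upright to 0.06 rad), fingers still pressing it: over 4 N between cap and tray; cap and tray at rest (all of step 2 and contact force between cap and tray above 4 N and contact force between the fingers and cap above 3 N and linear speed of each of cap, tray below 0.02 m/s); the arm keeps its last pose, push and grip.
It fails at once if a tin, shaker, jar, can or bottle on the worktop is moved more than 25 mm (distance of any of tin, shaker, oats, can, oil from where it was at the start of the episode above 0.025 m).
It fails at once if a spice jar on the lower tray is moved more than 25 mm (distance of any of spice_a, spice_b from where it was at the start of the episode above 0.025 m).
It fails at once if the tray is dropped (contact force between each of the arm, the fingers and tray below 0.1 N and linear speed of tray above 0.4 m/s and height (world z) of tray above 0.03 m).
It also fails if it takes over 72 s, if anything falls off the work surface, if the arm or the gripper's body presses on something with over 40 N, if the wrist force passes 120 N, or if a joint passes its speed limit or range.

### The arm

A 6-joint arm with a two-finger parallel gripper is mounted at the origin on the work surface. World frame = base frame: x ahead of the robot, y to its left, z up, the work surface at z = 0. Lengths are in mm, angles in rad, forces in N, time in s.
With the tool pointing down it reaches from about 350 to 775 mm from the base axis. Payload 7.3 kg.
Tool frame: the origin (TCP) lies midway between the tips of the shut fingers; the grasp point (between the pads) lies 19 mm behind it; z points along the fingers, y is the line along which they close (so a half turn about z gives the same grasp; the last joint's range is limited). The gripper opens to 92 mm and grips with 3 to 60 N. Pads are 19 mm wide; open, the fingers measure 130 mm over their backs; the gripper's body (75 mm by 190 mm) begins 47 mm behind the grasp point.
Start: joints at [1.112, 0.342, 1.524, -0, 1.275, -0.146], TCP at [161.542, 499.551, 200.941] pointing down, gripper open.
Joint ranges: [-2.53, 2.53], [-0.77, 2.02], [0.04, 2.7], [-1, 4.14], [0.28, 2.66], [-3.11, 3.11]. Speed limits (rad/s): [2.57, 2.57, 3.14, 3.14, 3.14, 3.14].

### API

Orientations are given as [roll, pitch, yaw] about the fixed x, y, z axes, in that order (R = Rz(yaw) Ry(pitch) Rx(roll)).
In Python, from plant import monitor, optics, workorder gives the robot as it stands. The module is installed in compiled form; this text tells all that it offers.
- The arm moves only by the tool servo_tool, never from a script. Its arguments are lists of equal length, an entry for each row: "linear": the shift along the tool's x, y, z as a fraction of full scale, a list of three; "spin": the turn about the tool's z as a fraction of full scale. In form: {"linear": [[dx, dy, dz], ...], "spin": [spin, ...]}. A call has exactly 8 rows; each row shifts and turns the commanded pose from where the row before left it, along the tool's axes as they then stand; what a row does not reach is not made up. Full scale, the value 1, is 200 mm for a shift and 90 degrees for a turn. A row lasts 1/8 s, in which the tool goes at most 62.5 mm and 10.7 degrees, less where a joint would pass 70% of its speed; a pose out of reach is approached as far as the arm can. A call with a number of a shift or a turn outside -1 to 1 is refused whole. A call with a gripper value outside its range is refused whole. "hand" is the opening, from -1 (shut) to 1 (fully open), set as the call begins (left out, the last holds). The fingers move at their own pace and stop on an object; the grip force is fixed at half the most. Time passes only in rows, so rows that do not move let the fingers close, or fill a call up. It gives the time, the measured TCP pose, the force, the opening and the grip force at its end, in the units of the state.
- monitor.get_obs(): the state, without advancing time (a new reading comes with each control period).
- optics.capture(name): name is "scene" or "top"; returns a dict with "frame" (384x512x3 uint8, blue, green, red), "K" (3x3 intrinsics, pixels), "D" ([k1, k2, p1, p2, k3] as OpenCV has them; the pictures are not rectified), "world_to_cam" (4x4, takes a point from world to camera coordinates). Camera axes: x right, y down, z forward; pixel columns grow to the right and rows downward; lengths in mm; the calibration is good to about 2 mm. A picture is of the moment at which its call begins. There is no depth.
- workorder.close_job(): hands the job in; it is judged then, once.
The state is a dict: "time": time; "joint_positions": joint angles; "dq": joint speeds; "tau": joint torques, N m; "tool_pos": TCP position; "tcp_rot": TCP orientation; "contact_force": force on the tool from outside, world axes, zero at the start; "moment": the same for the moment, N m; "grip_width": finger opening in mm; "finger_force": force on a finger pad.
Only numpy, scipy, OpenCV 4.12 (cv2) and the standard library are available. Lean on these libraries where they do the work, as an engineer would, in place of code of your own. Each camera call takes 0.05 s, during which the arm holds its last target. There are 200 camera calls.

## Working session

There is one attempt and no reset: what is moved stays moved. The work goes in short steps, Python scripts to look and compute and a tool call to move; the robot and the scene stay as the last step left them, time stands still between calls to the robot, and variables do not carry over. Pictures are saved under pics/ and viewed, at most 10 in all, crops included, and the job is handed in when it is done.

Besides the shell and the picture viewer there is one more tool, called after "Request:" as name([rows], argument=value, ...), one row to a line, values as JSON. servo_tool: Moves the arm, as the interface text tells. Shift numbers are shares of 200 mm and turn numbers shares of 90 degrees, none past 1 either way. Its arguments: {"type":"object","properties":{"linear":{"type":"array","items":{"type":"array","items":{"type":"number","minimum":-1,"maximum":1}}},"spin":{"type":"array","items":{"type":"number","minimum":-1,"maximum":1}},"hand":{"type":"number"}},"required":["linear","spin"]}

```bash
mkdir -p pics; cat > h.py <<'E'
import numpy as np, cv2
from plant import monitor, optics
def cap(n,f):
    d=optics.capture(n); cv2.imwrite(f'pics/{f}.png',d['frame']); np.savez(f'pics/{f}.npz',**{k:np.array(v) for k,v in d.items()}); return d
def ray(d,uv,z):
    K,D,T=[np.array(d[k],float) for k in('K','D','world_to_cam')]
    p=cv2.undistortPoints(np.array(uv,float).reshape(-1,1,2),K,D).reshape(-1,2)
    r=np.c_[p,np.ones(len(p))]@T[:3,:3]; c=-T[:3,:3].T@T[:3,3]
    return c+r*((z-c[2])/r[:,2])[:,None]
def proj(d,P):
    K,D,T=[np.array(d[k],float) for k in('K','D','world_to_cam')]
    return cv2.projectPoints(np.array(P,float).reshape(-1,3),cv2.Rodrigues(T[:3,:3])[0],T[:3,3],K,D)[0].reshape(-1,2)
E
python3 - <<'E'
from h import *
a=cap('scene','s0');b=cap('top','t0')
for d in(a,b):
    T=np.array(d['world_to_cam']);print(np.array(d['K']),d['D'],-T[:3,:3].T@T[:3,3],T[2,:3])
cv2.imwrite('pics/v0.png',np.vstack([a['frame'],b['frame']])[:, :]) if 0 else None
cv2.imwrite('pics/t0b.png',cv2.resize(b['frame'],(800,600)))
cv2.imwrite('pics/s0b.png',cv2.resize(a['frame'],(800,600)))
print(monitor.get_obs())
E
```

```text
[[454.19812521   0.         262.95961551]
 [  0.         454.19812521 188.88938679]
 [  0.           0.           1.        ]] [-0.15770681  0.          0.          0.          0.        ] [1416.87076857 -676.56251549  961.95549699] [-0.63164042  0.5013495  -0.59133668]
[[404.4872377    0.         257.02571374]
 [  0.         404.4872377  198.71387828]
 [  0.           0.           1.        ]] [0.02484605 0.         0.         0.         0.        ] [ 329.77332549  -19.21561172 1117.72270655] [ 0.23260907  0.02646145 -0.97221027]
{'time': 0.1, 'joint_positions': array([ 1.11199594e+00,  3.42680090e-01,  1.52492853e+00, -7.82088977e-07,
        1.27538543e+00, -1.45995895e-01]), 'dq': array([-0.00041904, -0.00135084, -0.00037985, -0.00054752,  0.00045201,
       -0.00078829]), 'tau': array([ 1.20487937e-03, -4.32011032e+01, -2.44695550e+01,  7.18683307e-02,
        5.26807085e-02, -8.07576930e-05]), 'tool_pos': array([161.35623905, 499.17085855, 200.29798676]), 'tcp_rot': array([-3.14020606e+00, -2.03132193e-04,  2.82878825e+00]), 'contact_force': array([ 0.22611686,  0.34027699, -0.39647544]), 'moment': array([0.02852377, 0.02535345, 0.0170328 ]), 'finger_force': 0.0, 'grip_width': 91.94109412093549}
```

View pics/t0b.png

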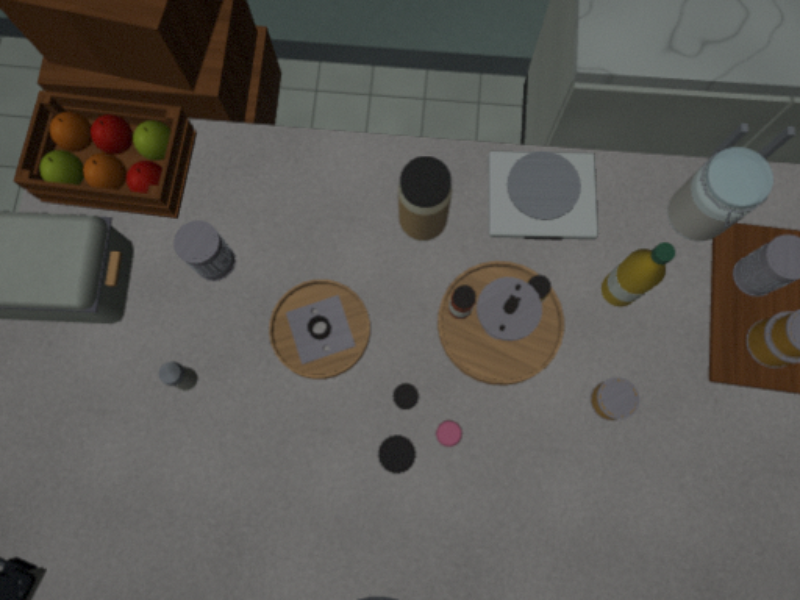

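View pics/s0b.png

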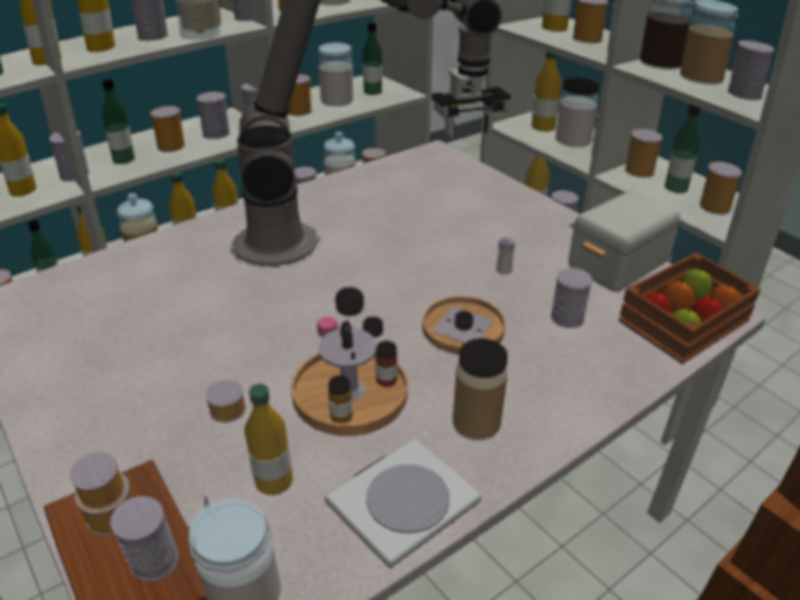

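The top view (800-px scale) shows the tray at (320,328), carousel flange at (510,308) with pins near (518,288) and (502,328). The cap candidates are small black (405,396), large black (397,454) and pink (449,433). The small black one fits, being not pink and the smaller of the rest. I'll confirm that in a crop.

```bash
python3 - <<'E'
from h import *
t=cv2.imread('pics/t0.png')
c=cv2.resize(t[160:310,165:365],None,fx=4,fy=4,interpolation=cv2.INTER_CUBIC)
cv2.imwrite('pics/t0c.png',cv2.convertScaleAbs(c,alpha=1.6))
s=cv2.imread('pics/s0.png')
c=cv2.resize(s[170:290,180:340],None,fx=5,fy=5,interpolation=cv2.INTER_CUBIC)
cv2.imwrite('pics/s0c.png',cv2.convertScaleAbs(c,alpha=1.6))
d=np.load('pics/t0.npz')
# blobs: black & aluminium
hsv=cv2.cvtColor(t,cv2.COLOR_BGR2HSV)
for nm,m in(('blk',(hsv[...,2]<45)),('wood',(hsv[...,1]>70)&(hsv[...,0]<25)&(hsv[...,2]>60)),('pink',(hsv[...,1]>80)&(hsv[...,0]>160))):
    n,l,st,ce=cv2.connectedComponentsWithStats(m.astype('uint8'))
    for i in range(1,n):
        x,y,w,h,a=st[i]
        if 160<x<370 and 150<y<310 and a>6: print(nm,st[i],ce[i].round(1))
E
```

```text
blk [336 152  23   1  23] [347. 152.]
blk [339 177  13  14 117] [345.7 182.2]
blk [290 183  14  15 157] [296.7 189.9]
blk [323 189   9  12  67] [326.8 194.9]
blk [197 202  15  15  93] [204.  209.1]
blk [252 246  15  16 185] [259.2 253.3]
blk [243 279  22  24 411] [253.7 290.3]
wood [ 280  167   81   79 3261] [318.6 212. ]
wood [ 172  179   65   63 1904] [203.9 209.9]
pink [279 269  16  16 196] [287.  276.9]
```

View pics/t0c.png

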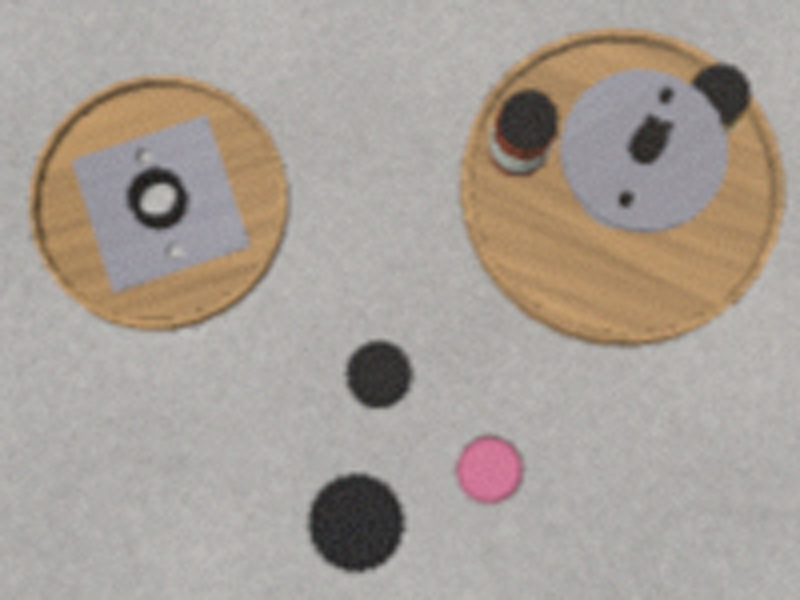

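View pics/s0c.png

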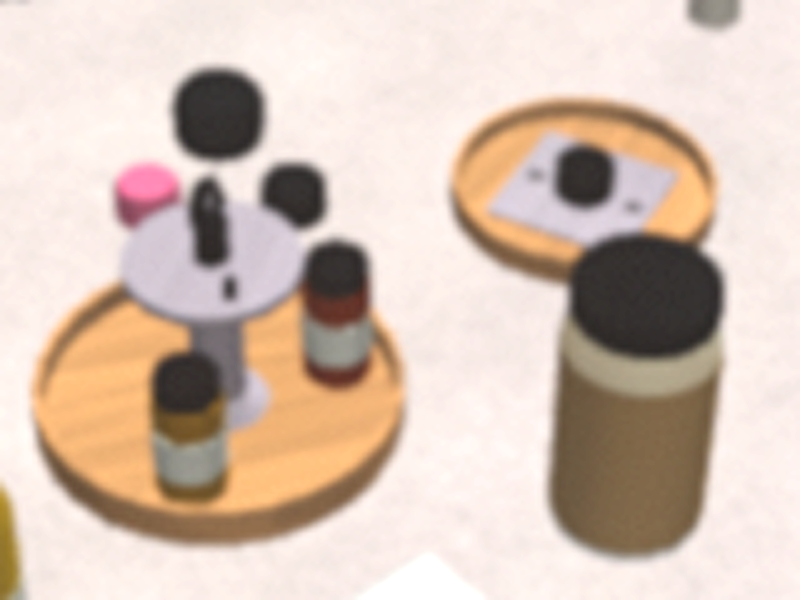

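The top crop confirms the small black cap at crop (380,374), i.e. image (259,253); the large one at (356,522) and the pink one at (490,469) are left alone. Now I'll measure.

```bash
cat > m.py <<'E'
from h import *
def wc(img,x0,y0,x1,y1,bg=None):  # darkness-weighted centroid
    g=cv2.cvtColor(img,cv2.COLOR_BGR2GRAY).astype(float)[y0:y1,x0:x1]
    b=np.percentile(g,80) if bg is None else bg
    w=np.clip(b*0.85-g,0,None); yy,xx=np.mgrid[y0:y1,x0:x1]
    return (w*xx).sum()/w.sum(),(w*yy).sum()/w.sum()
def blue(img,x0,y0,x1,y1,th=6):
    f=cv2.GaussianBlur(img,(3,3),0).astype(int); m=np.zeros(img.shape[:2],'uint8')
    mm=((f[...,0]-f[...,2])>th)
    m[y0:y1,x0:x1]=mm[y0:y1,x0:x1]
    c=max(cv2.findContours(m,cv2.RETR_EXTERNAL,cv2.CHAIN_APPROX_NONE)[0],key=cv2.contourArea)
    return cv2.convexHull(c)
E
python3 - <<'E'
from m import *
d=np.load('pics/t0.npz');t=d['frame']
h=blue(t,178,185,232,238); P=ray(d,h,8)[:,:2].astype('f4'); r=cv2.minAreaRect(P);print('hub',r)
hs=cv2.HoughCircles
f=blue(t,300,172,352,222); Pf=ray(d,f,135)[:,:2].astype('f4'); print('flange',cv2.fitEllipse(Pf))
# pins
for n,(u,v) in dict(p1=(331.5,184),p2=(321.5,210)).items():
    c=wc(t,int(u)-4,int(v)-4,int(u)+5,int(v)+5); print(n,c,ray(d,[c],142))
g=t.astype(int).max(2)
def dark(x0,y0,x1,y1,th=55):
    m=np.zeros(t.shape[:2],'uint8');m[y0:y1,x0:x1]=g[y0:y1,x0:x1]<th
    return cv2.convexHull(max(cv2.findContours(m,0,1)[0],key=cv2.contourArea))
for n,b,z in(('boss',(192,198,218,222),34),('cap',(245,240,273,268),28),('big',(235,270,272,310),40)):
    print(n,cv2.fitEllipse(ray(d,dark(*b),z)[:,:2].astype('f4')))
m=((t[...,2].astype(int)-t[...,0])>20).astype('uint8')
w=m.copy();w[:]=0;w[172:250,165:245]=m[172:250,165:245]
c=cv2.convexHull(max(cv2.findContours(w,0,1)[0],key=cv2.contourArea)); print('rim',cv2.fitEllipse(ray(d,c,20)[:,:2].astype('f4')))
E
```

```text
Traceback (most recent call last):
  File "m.py", line 11, in blue
    c=max(cv2.findContours(m,cv2.RETR_EXTERNAL,cv2.CHAIN_APPROX_NONE)[0],key=cv2.contourArea)
ValueError: max() iterable argument is empty
```

```bash
python3 - <<'E'
from m import *
d=np.load('pics/t0.npz');t=d['frame']
for p in((195,205),(220,215),(313,195),(340,205),(230,260),(240,200),(175,215)): print(p,t[p[1]-1:p[1]+2,p[0]-1:p[0]+2].reshape(-1,3).mean(0).round())
E
```

```text
(195, 205) [99. 93. 94.]
(220, 215) [104.  99. 100.]
(313, 195) [98. 94. 95.]
(340, 205) [98. 94. 96.]
(230, 260) [109. 110. 111.]
(240, 200) [105. 107. 109.]
(175, 215) [49. 70. 89.]
```

```bash
sed -i 's/mm=.*/mm=((f[...,0]-f[...,2])>th)\&(f.min(2)>66)/; s/th=6/th=-15/' m.py
cat > meas.py <<'E'
from m import *
d=np.load('pics/t0.npz');t=d['frame']
h=blue(t,181,187,230,235); P=ray(d,h,8)[:,:2].astype('f4'); r=cv2.minAreaRect(P);print('hub',r)
f=blue(t,303,174,350,220); Pf=ray(d,f,135)[:,:2].astype('f4'); print('flange',cv2.fitEllipse(Pf))
for n,(u,v) in dict(p1=(331.5,184),p2=(321.5,210)).items():
    c=wc(t,int(u)-4,int(v)-4,int(u)+5,int(v)+5); print(n,c,ray(d,[c],142))
g=t.astype(int).max(2)
def dark(x0,y0,x1,y1,th=60):
    m=np.zeros(t.shape[:2],'uint8');m[y0:y1,x0:x1]=g[y0:y1,x0:x1]<th
    return cv2.convexHull(max(cv2.findContours(m,0,1)[0],key=cv2.contourArea))
for n,b,z in(('boss',(192,198,218,222),34),('cap',(245,240,273,268),28),('big',(235,270,272,310),40)):
    print(n,cv2.fitEllipse(ray(d,dark(*b),z)[:,:2].astype('f4')))
m=((t[...,2].astype(int)-t[...,0])>20).astype('uint8')
w=m.copy();w[:]=0;w[172:250,165:245]=m[172:250,165:245]
c=cv2.convexHull(max(cv2.findContours(w,0,1)[0],key=cv2.contourArea)); print('rim',cv2.fitEllipse(ray(d,c,20)[:,:2].astype('f4')))
E
python3 meas.py
```

```text
hub ((549.5724487304688, 154.6731719970703), (98.41889953613281, 98.18511199951172), 24.05216407775879)
flange ((583.37939453125, -162.3349609375), (101.3318862915039, 104.81265258789062), 51.67617416381836)
p1 (np.float64(330.9644389944819), np.float64(183.52605763335376)) [[ 617.77993544 -173.36824675  142.        ]]
p2 (np.float64(320.9502074688797), np.float64(209.36514522821577)) [[ 549.70424846 -151.77077431  142.        ]]
boss ((547.2582397460938, 152.4575958251953), (38.648590087890625, 42.34465408325195), 123.17530059814453)
cap ((441.19500732421875, -8.398811340332031), (41.932979583740234, 42.29747772216797), 75.57855987548828)
big ((343.49102783203125, -1.9629684686660767), (59.408748626708984, 59.646385192871094), 67.6307144165039)
rim ((549.2755126953125, 154.5547332763672), (179.1962127685547, 180.6068115234375), 112.08683776855469)
```

```bash
cat > plan.py <<'E'
import sys
from h import *
def plan(x,y,z,yawdeg,n,verbose=1):
    o=monitor.get_obs(); p=np.array(o['tool_pos']);yaw=o['tcp_rot'][2]
    dy=(np.radians(yawdeg)-yaw+np.pi)%(2*np.pi)-np.pi
    D=np.array([x,y,z])-p; spin=-np.degrees(dy)/n/90
    print('t',round(o['time'],2),'d',D.round(1),'dyaw',round(np.degrees(dy),1),'F',np.array(o['contact_force']).round(1),'rpy',np.array(o['tcp_rot']).round(4),'grip',round(o['grip_width'],1))
    for i in range(n):
        a=yaw+dy*i/n; c,s=np.cos(a),np.sin(a); v=D/n/200
        print([round(c*v[0]+s*v[1],4),round(s*v[0]-c*v[1],4),round(-v[2],4)],round(spin,4))
if __name__=='__main__': plan(*map(float,sys.argv[1:5]),int(sys.argv[5]))
E
python3 - <<'E'
from h import *
d=np.load('pics/t0.npz')
a=ray(d,[(200.75,199),(209,222.75)],8);v=a[0]-a[1];print(a,np.degrees(np.arctan2(v[1],v[0])))
E
python3 plan.py 549.4 154.6 150 204.05 16
```

```text
[[580.98110364 169.19843024   8.        ]
 [515.39651972 138.22813166   8.        ]] 25.277579809429056
t 0.1 d [ 388.  -344.6  -50.3] dyaw 42.0 F [ 0.2  0.3 -0.4] rpy [-3.1402e+00 -2.0000e-04  2.8288e+00] grip 91.9
[np.float64(-0.1485), np.float64(-0.0651), np.float64(0.0157)] -0.0291
[np.float64(-0.1454), np.float64(-0.0719), np.float64(0.0157)] -0.0291
[np.float64(-0.1419), np.float64(-0.0784), np.float64(0.0157)] -0.0291
[np.float64(-0.1382), np.float64(-0.0849), np.float64(0.0157)] -0.0291
[np.float64(-0.1342), np.float64(-0.0911), np.float64(0.0157)] -0.0291
[np.float64(-0.1299), np.float64(-0.0971), np.float64(0.0157)] -0.0291
[np.float64(-0.1253), np.float64(-0.103), np.float64(0.0157)] -0.0291
[np.float64(-0.1204), np.float64(-0.1086), np.float64(0.0157)] -0.0291
[np.float64(-0.1153), np.float64(-0.114), np.float64(0.0157)] -0.0291
[np.float64(-0.11), np.float64(-0.1192), np.float64(0.0157)] -0.0291
[np.float64(-0.1044), np.float64(-0.1241), np.float64(0.0157)] -0.0291
[np.float64(-0.0986), np.float64(-0.1287), np.float64(0.0157)] -0.0291
[np.float64(-0.0926), np.float64(-0.1331), np.float64(0.0157)] -0.0291
[np.float64(-0.0865), np.float64(-0.1372), np.float64(0.0157)] -0.0291
[np.float64(-0.0801), np.float64(-0.141), np.float64(0.0157)] -0.0291
[np.float64(-0.0735), np.float64(-0.1445), np.float64(0.0157)] -0.0291
```

Request:
servo_tool([
  [-0.149,-0.065,0],
  [-0.145,-0.072,0],
  [-0.142,-0.078,0],
  [-0.138,-0.085,0],
  [-0.134,-0.091,0],
  [-0.13,-0.097,0],
  [-0.125,-0.103,0],
  [-0.12,-0.109,0],
], spin=[-0.029,-0.029,-0.029,-0.029,-0.029,-0.029,-0.029,-0.029], hand=1)

```text
time: 1.1
tool_pos: [355.8, 326.2, 200.6]
tcp_rot: [-3.141, -0.001, -3.089]
contact_force: [0.7, 0.2, 0.2]
grip_width: 91.6
finger_force: 0.0
```

Request:
servo_tool([
  [-0.115,-0.114,0.03],
  [-0.11,-0.119,0.03],
  [-0.104,-0.124,0.03],
  [-0.099,-0.129,0.03],
  [-0.093,-0.133,0.03],
  [-0.087,-0.137,0.03],
  [-0.08,-0.141,0.03],
  [-0.074,-0.145,0.03],
], spin=[-0.029,-0.029,-0.029,-0.029,-0.029,-0.029,-0.029,-0.029])

```text
time: 2.1
tool_pos: [549.5, 153.6, 152.3]
tcp_rot: [3.141, -0.001, -2.724]
contact_force: [0.5, 1.2, 0.1]
grip_width: 91.4
finger_force: 0.0
```

```bash
python3 plan.py 549.4 154.6 12 204.3 7
```

```text
t 2.1 d [-1.000e-01  1.000e+00 -1.403e+02] dyaw 0.4 F [0.5 1.2 0.1] rpy [ 3.1412e+00 -8.0000e-04 -2.7241e+00] grip 91.4
[np.float64(-0.0002), np.float64(0.0007), np.float64(0.1002)] -0.0006
[np.float64(-0.0002), np.float64(0.0007), np.float64(0.1002)] -0.0006
[np.float64(-0.0002), np.float64(0.0007), np.float64(0.1002)] -0.0006
[np.float64(-0.0002), np.float64(0.0007), np.float64(0.1002)] -0.0006
[np.float64(-0.0002), np.float64(0.0007), np.float64(0.1002)] -0.0006
[np.float64(-0.0002), np.float64(0.0007), np.float64(0.1002)] -0.0006
[np.float64(-0.0002), np.float64(0.0007), np.float64(0.1002)] -0.0006
```

Request:
servo_tool([
  [0,0.003,0.12],
  [0,0.001,0.12],
  [0,0,0.12],
  [0,0,0.12],
  [0,0,0.12],
  [0,0,0.08],
  [0,0,0.02],
  [0,0,0],
], spin=[-0.004,0,0,0,0,0,0,0])

```text
time: 3.1
tool_pos: [549.0, 155.2, 13.2]
tcp_rot: [-3.142, 0.0, -2.719]
contact_force: [0.3, 0.0, 0.0]
grip_width: 91.7
finger_force: 0.0
```

Request:
servo_tool([
  [0,0,0],
  [0,0,0],
  [0,0,0],
  [0,0,0],
  [0,0,0],
  [0,0,0],
  [0,0,0],
  [0,0,0],
], spin=[0,0,0,0,0,0,0,0], hand=-1)

```text
time: 4.1
tool_pos: [548.7, 155.1, 12.9]
tcp_rot: [3.141, -0.0, -2.719]
contact_force: [0.1, 0.5, -0.8]
grip_width: 16.7
finger_force: 0.0
```

```bash
python3 - <<'E'
from m import *
a=cap('scene','s1');b=cap('top','t1')
print(monitor.get_obs()['grip_width'],monitor.get_obs()['finger_force'])
s=cv2.resize(a['frame'][130:250,230:350],(400,400));t=cv2.resize(b['frame'][150:270,150:270],(400,400))
cv2.imwrite('pics/v1.png',cv2.convertScaleAbs(np.hstack([s,t]),alpha=1.6))
E
```

```text
8.536250355745794 0.0
```

View pics/v1.png

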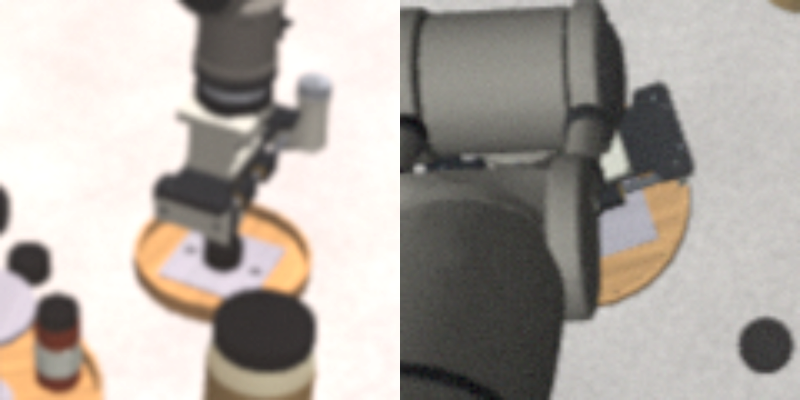

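```bash
python3 - <<'E'
from m import *
d=np.load('pics/s1.npz');o=monitor.get_obs();p=o['tool_pos'];print(p,o['tcp_rot'],o['grip_width'],o['joint_positions'])
def v(P): q=proj(d,P)-[230,130]; return (q*400/120).round()
print('tcp,+60z',v([p,p+[0,0,19],p+[0,0,66]]))
print('boss top, holes',v([[549.4,154.6,34],[582,170,8],[516.6,139,8]]))
q=[[222+0,240]]
print(ray(d,[[230+222*.3,130+242*.3]],34),ray(d,[[230+190*.3,130+250*.3],[230+255*.3,130+270*.3]],8))
E
```

```text
[548.71026475 155.10744698  12.92204069] [ 3.14153795e+00  2.45513550e-05 -2.71922844e+00] 8.536250355745794 [ 1.41063171e-01  6.31665315e-01  1.61829023e+00  7.63009511e-05
  8.91628710e-01 -1.85214530e+00]
tcp,+60z [[219. 255.]
 [221. 240.]
 [223. 203.]]
boss top, holes [[221. 239.]
 [252. 270.]
 [187. 249.]]
[[553.48429128 152.68128388  34.        ]] [[519.68858695 140.98822169   8.        ]
 [583.63849362 172.36819812   8.        ]]
```

```bash
python3 - <<'E'
from m import *
d=np.load('pics/s1.npz');p=np.array([548.7,155.1,12.9]);yaw=-2.719
x=np.array([np.cos(yaw),np.sin(yaw),0]);y=np.array([np.sin(yaw),-np.cos(yaw),0])
im=cv2.convertScaleAbs(cv2.resize(d['frame'][140:230,240:360],(800,600),interpolation=cv2.INTER_CUBIC),alpha=1.8)
def v(P): return ((proj(d,P)-[240,140]+.5)*800/120).round().astype(int)
b=v([p+s*37*x+t*95*y+[0,0,66] for s,t in((1,1),(1,-1),(-1,-1),(-1,1))])
cv2.polylines(im,[b.reshape(-1,1,2)],True,(0,0,255),1)
f=v([p+[0,0,0],p+[0,0,66]]);cv2.line(im,tuple(map(int,f[0])),tuple(map(int,f[1])),(0,255,0),1)
cv2.imwrite('pics/v2.png',im)
E
```

```text
(no output)
```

View pics/v2.png

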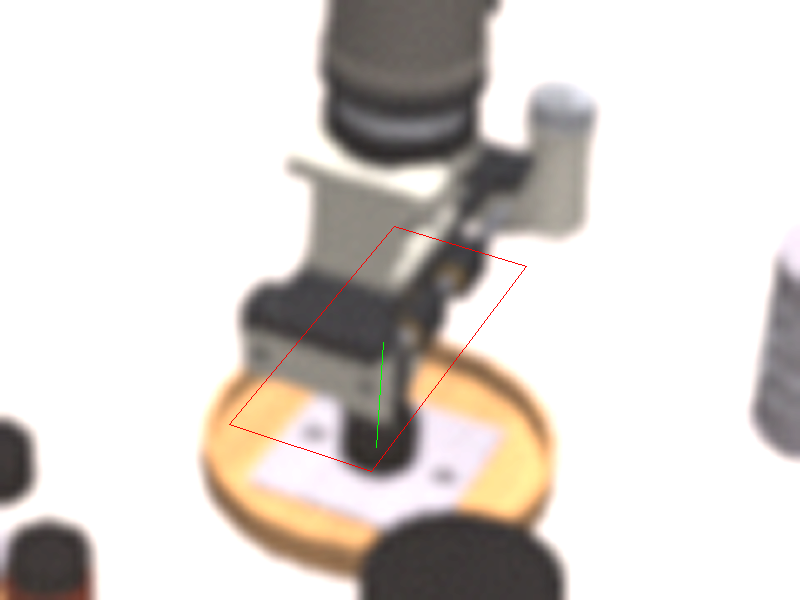

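```bash
python3 - <<'E'
from m import *
d=np.load('pics/s0.npz')
print(proj(d,[[161.4,499.2,200.3],[161.4,499.2,240]])*1.5625)
im=d['frame'];c=cv2.resize(im[30:100,260:345],None,fx=7,fy=7,interpolation=cv2.INTER_CUBIC)
p=((proj(d,[[161.4,499.2,200.3]])-[260,30]+.5)*7)[0].astype(int)
cv2.circle(c,tuple(map(int,p)),4,(0,0,255),1)
cv2.imwrite('pics/v3.png',cv2.convertScaleAbs(c,alpha=1.8)); print(monitor.get_obs()['grip_width'])
E
```

```text
[[467.56796012 142.75367604]
 [468.44301532 128.57989119]]
8.536250355745794
```

View pics/v3.png

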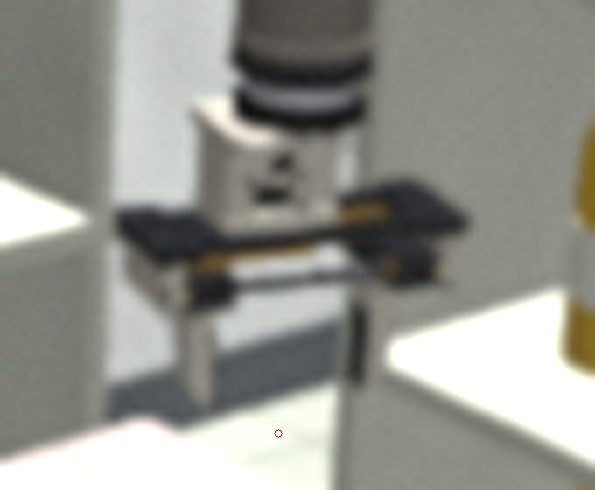

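The start picture shows the fingertip midpoint (278,392) about 25 mm above the projected TCP (278,432). So the true tips sit about 25 mm higher than reported, and the fingers closed above the boss. I'll reopen and go 22 mm lower.

Request:
servo_tool([
  [0,0,0],
  [0,0,0],
  [0,0,0],
  [0,0,0],
  [0,0,0],
  [0,0,0],
  [0,0,0],
  [0,0,0.02],
], spin=[0,0,0,0,0,0,0,0], hand=1)

```text
time: 5.2
tool_pos: [549.0, 155.1, 9.1]
tcp_rot: [-3.141, 0.001, -2.719]
contact_force: [-0.7, -0.1, 0.8]
grip_width: 83.8
finger_force: 0.0
```

Request:
servo_tool([
  [0,0,0.02],
  [0,0,0.02],
  [0,0,0.01],
  [0,0,0.01],
  [0,0,0.01],
  [0,0,0.01],
  [0,0,0],
  [0,0,0],
], spin=[0,0,0,0,0,0,0,0])

```text
time: 6.2
tool_pos: [548.8, 155.1, -7.0]
tcp_rot: [3.142, 0.0, -2.719]
contact_force: [-0.5, -0.7, -0.0]
grip_width: 91.7
finger_force: 0.0
```

Request:
servo_tool([
  [0,0,0],
  [0,0,0],
  [0,0,0],
  [0,0,0],
  [0,0,0],
  [0,0,0],
  [0,0,0],
  [0,0,0],
], spin=[0,0,0,0,0,0,0,0], hand=-1)

```text
time: 7.2
tool_pos: [548.7, 155.1, -7.1]
tcp_rot: [3.142, 0.0, -2.719]
contact_force: [-0.4, -0.1, -0.9]
grip_width: 39.5
finger_force: 30.0
```

Request:
servo_tool([
  [0,0,-0.05],
  [0,0,-0.12],
  [0,0,-0.16],
  [0,0,-0.17],
  [0,0,-0.17],
  [0,0,-0.17],
  [0,0,-0.15],
  [0,0,-0.1],
], spin=[0,0,0,0,0,0,0,0])

```text
time: 8.2
tool_pos: [548.6, 155.2, 212.8]
tcp_rot: [-3.141, 0.001, -2.719]
contact_force: [-0.6, -0.7, -4.1]
grip_width: 38.9
finger_force: 30.0
```

```bash
python3 plan.py 583.4 -162.3 213 162.4 14
```

```text
t 8.2 d [ 3.480e+01 -3.175e+02  2.000e-01] dyaw -41.8 F [-0.6 -0.7 -4.1] rpy [-3.1413e+00  1.3000e-03 -2.7191e+00] grip 38.9
[np.float64(0.0352), np.float64(-0.1085), np.float64(-0.0001)] 0.0332
[np.float64(0.0295), np.float64(-0.1102), np.float64(-0.0001)] 0.0332
[np.float64(0.0237), np.float64(-0.1116), np.float64(-0.0001)] 0.0332
[np.float64(0.0178), np.float64(-0.1127), np.float64(-0.0001)] 0.0332
[np.float64(0.0119), np.float64(-0.1134), np.float64(-0.0001)] 0.0332
[np.float64(0.006), np.float64(-0.1139), np.float64(-0.0001)] 0.0332
[np.float64(0.0001), np.float64(-0.1141), np.float64(-0.0001)] 0.0332
[np.float64(-0.0059), np.float64(-0.1139), np.float64(-0.0001)] 0.0332
[np.float64(-0.0118), np.float64(-0.1134), np.float64(-0.0001)] 0.0332
[np.float64(-0.0177), np.float64(-0.1127), np.float64(-0.0001)] 0.0332
[np.float64(-0.0235), np.float64(-0.1116), np.float64(-0.0001)] 0.0332
[np.float64(-0.0293), np.float64(-0.1102), np.float64(-0.0001)] 0.0332
[np.float64(-0.035), np.float64(-0.1086), np.float64(-0.0001)] 0.0332
[np.float64(-0.0406), np.float64(-0.1066), np.float64(-0.0001)] 0.0332
```

Request:
servo_tool([
  [0.035,-0.108,0],
  [0.03,-0.11,0],
  [0.024,-0.112,0],
  [0.018,-0.113,0],
  [0.012,-0.113,0],
  [0.006,-0.114,0],
  [0,-0.114,0],
  [-0.006,-0.114,0],
], spin=[0.033,0.033,0.033,0.033,0.033,0.033,0.033,0.033])

```text
time: 9.2
tool_pos: [568.1, -26.9, 211.0]
tcp_rot: [3.141, -0.001, -3.136]
contact_force: [0.4, -0.2, -3.4]
grip_width: 39.1
finger_force: 30.0
```

Request:
servo_tool([
  [-0.012,-0.113,0],
  [-0.018,-0.113,0],
  [-0.024,-0.112,0],
  [-0.029,-0.11,0],
  [-0.035,-0.108,0],
  [-0.04,-0.107,0],
  [0,0,0],
  [0,0,0],
], spin=[0.033,0.033,0.033,0.033,0.033,0.033,0,0])

```text
time: 10.2
tool_pos: [583.8, -162.2, 210.8]
tcp_rot: [3.141, -0.0, 2.838]
contact_force: [0.3, 0.2, -4.0]
grip_width: 39.2
finger_force: 30.0
```

```bash
python3 plan.py 583.4 -162.3 213 162.4 1; python3 - <<'E'
from m import *
a=cap('scene','s2');b=cap('top','t2')
s=cv2.resize(a['frame'][110:260,150:300],(400,400),interpolation=cv2.INTER_CUBIC);t=cv2.resize(b['frame'][130:250,260:380],(400,400),interpolation=cv2.INTER_CUBIC)
cv2.imwrite('pics/v4.png',cv2.convertScaleAbs(np.hstack([s,t]),alpha=1.6))
E
```

```text
t 10.2 d [-0.4 -0.1  2.2] dyaw -0.2 F [ 0.3  0.2 -4. ] rpy [ 3.141e+00 -5.000e-04  2.838e+00] grip 39.2
[np.float64(0.0018), np.float64(-0.0013), np.float64(-0.0112)] 0.0023
```

View pics/v4.png

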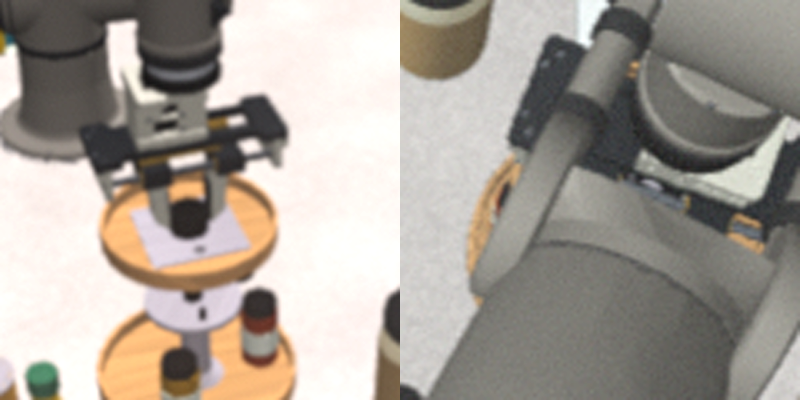

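```bash
cat > sc.py <<'E'
from m import *
import sys
d0=np.load('pics/s0.npz');d2=np.load('pics/s2.npz')
def grey(img,x0,y0,x1,y1):
    f=cv2.GaussianBlur(img,(3,3),0).astype(int);hi=f.max(2)
    mm=((f[...,2]-f[...,0])<.12*hi)&(f.min(2)>66)
    m=np.zeros(img.shape[:2],'uint8');m[y0:y1,x0:x1]=mm[y0:y1,x0:x1]
    m=cv2.morphologyEx(m,cv2.MORPH_OPEN,np.ones((3,3)))
    c=max(cv2.findContours(m,cv2.RETR_EXTERNAL,cv2.CHAIN_APPROX_NONE)[0],key=cv2.contourArea); return cv2.convexHull(c),m
h,m=grey(d0['frame'],276,195,317,220);print('hub0',cv2.minAreaRect(ray(d0,h,8)[:,:2].astype('f4')))
x0,y0=150,110
def c2(u,v): return 150+u*150/400,110+v*150/400
h,m2=grey(d2['frame'],*[int(a) for a in(*c2(128,205),*c2(252,268))])
for z in (224,226,228): print('hub2',z,cv2.minAreaRect(ray(d2,h,z)[:,:2].astype('f4')))
f=d0['frame']
for lab,im in(('s0',f),('s2',d2['frame'])):
    u,v=int(180+230/5),int(170+288/5); c=wc(im,u-3,v-5,u+5,v+5); print('pinB',lab,c,ray(d0,[c],142)[0])
print('expected pinB',proj(d0,[[617.8,-173.4,142]]))
u,v=c2(200,249);u,v=int(round(u)),int(round(v));c=wc(d2['frame'],u-4,v-3,u+5,v+4);print('hole',c,ray(d2,[c],226)[0])
for k,(hx,hy) in dict(near=(297+10,212)).items():
    c=wc(f,180+int(633/5)-4,170+int(207/5)-3,180+int(633/5)+5,170+int(207/5)+4);print('hole0',c,ray(d0,[c],8)[0])
E
python3 sc.py
```

```text
hub0 ((551.5316772460938, 154.59225463867188), (95.20217895507812, 93.13845825195312), 26.743236541748047)
hub2 224 ((581.3921508789062, -160.6549072265625), (95.93112182617188, 101.33135223388672), 72.49935150146484)
hub2 226 ((583.6563720703125, -162.0531005859375), (95.67112731933594, 101.05677795410156), 72.49935150146484)
hub2 228 ((585.9207763671875, -163.45132446289062), (95.4111328125, 100.7821044921875), 72.4993667602539)
pinB s0 (np.float64(225.1171597633136), np.float64(226.2479289940828)) [ 615.9450258  -171.07529742  142.        ]
pinB s2 (np.float64(225.11238108760472), np.float64(226.24073548203887)) [ 615.9122383  -171.06896135  142.        ]
expected pinB [[224.7932016  226.93689125]]
hole (np.float64(224.48784194528878), np.float64(203.07522796352586)) [ 620.15020333 -172.28692434  226.        ]
hole0 (np.float64(304.197265625), np.float64(209.68359375000003)) [573.75976772 170.88710336   8.        ]
```

Request:
servo_tool([
  [0.002,0,0.02],
  [0,0,0.04],
  [0,0,0.04],
  [0,0,0.03],
  [0,0,0.03],
  [0,0,0.02],
  [0,0,0.01],
  [0,0,0],
], spin=[0.002,0,0,0,0,0,0,0])

```text
time: 11.3
tool_pos: [583.5, -162.2, 172.9]
tcp_rot: [3.142, -0.0, 2.835]
contact_force: [-0.5, -0.2, -3.7]
grip_width: 39.0
finger_force: 30.0
```

Request:
servo_tool([
  [0,0,0.015],
  [0,0,0.015],
  [0,0,0.015],
  [0,0,0.015],
  [0,0,0.015],
  [0,0,0.015],
  [0,0,0.015],
  [0,0,0],
], spin=[0,0,0,0,0,0,0,0])

```text
time: 12.3
tool_pos: [583.3, -162.1, 151.6]
tcp_rot: [3.141, -0.001, 2.835]
contact_force: [-0.1, -0.2, -3.7]
grip_width: 39.2
finger_force: 30.0
```

Request:
servo_tool([
  [0,0,0.015],
  [0,0,0.01],
  [0,0,0.01],
  [0,0,0.005],
  [0,0,0.005],
  [0,0,0.005],
  [0,0,0.005],
  [0,0,0],
], spin=[0,0,0,0,0,0,0,0])

```text
time: 13.3
tool_pos: [583.4, -162.1, 140.8]
tcp_rot: [3.141, -0.0, 2.835]
contact_force: [-0.5, 1.6, -4.0]
grip_width: 39.2
finger_force: 30.0
```

Request:
servo_tool([
  [0,0,0.005],
  [0,0,0.005],
  [0,0,0.005],
  [0,0,0.005],
  [0,0,0],
  [0,0,0],
  [0,0,0],
  [0,0,0],
], spin=[0,0,0,0,0,0,0,0])

```text
time: 14.3
tool_pos: [583.5, -162.2, 136.9]
tcp_rot: [3.141, 0.0, 2.835]
contact_force: [-0.5, 0.6, -4.1]
grip_width: 39.3
finger_force: 30.0
```

Request:
servo_tool([
  [0,0,0.006],
  [0,0,0.006],
  [0,0,0.006],
  [0,0,0.006],
  [0,0,0.006],
  [0,0,0.006],
  [0,0,0.005],
  [0,0,0],
], spin=[0,0,0,0,0,0,0,0])

```text
time: 15.3
tool_pos: [583.4, -162.1, 128.6]
tcp_rot: [3.141, -0.0, 2.835]
contact_force: [-0.6, 1.0, -3.9]
grip_width: 39.2
finger_force: 30.0
```

Request:
servo_tool([
  [0,0,0.003],
  [0,0,0.003],
  [0,0,0.003],
  [0,0,0],
  [0,0,0],
  [0,0,0],
  [0,0,0],
  [0,0,0],
], spin=[0,0,0,0,0,0,0,0])

```text
time: 16.3
tool_pos: [583.6, -162.2, 127.9]
tcp_rot: [-3.142, 0.001, 2.835]
contact_force: [-3.3, 1.3, 5.9]
grip_width: 39.5
finger_force: 30.0
```

Request:
servo_tool([
  [0,0,0],
  [0,0,0],
  [0,0,0],
  [0,0,0],
  [0,0,0],
  [0,0,0],
  [0,0,0],
  [0,0,0],
], spin=[0,0,0,0,0,0,0,0], hand=1)

```text
time: 17.3
tool_pos: [583.5, -162.1, 126.9]
tcp_rot: [3.141, -0.0, 2.835]
contact_force: [0.6, -0.6, 0.4]
grip_width: 91.8
finger_force: 0.0
```

Request:
servo_tool([
  [0,0,-0.02],
  [0,0,-0.05],
  [0,0,-0.08],
  [0,0,-0.1],
  [0,0,-0.1],
  [0,0,-0.08],
  [0,0,-0.05],
  [0,0,0],
], spin=[0,0,0,0,0,0,0,0])

```text
time: 18.3
tool_pos: [583.8, -162.2, 223.7]
tcp_rot: [-3.142, 0.001, 2.835]
contact_force: [0.6, 0.6, -0.8]
grip_width: 92.0
finger_force: 0.0
```

```bash
python3 plan.py 441.2 -8.4 130 162.4 6; python3 - <<'E'
from m import *
d=np.load('pics/s0.npz')
g=d['frame'].max(2);x0,y0,x1,y1=230,198,250,217
m=np.zeros(g.shape,'uint8');m[y0:y1,x0:x1]=g[y0:y1,x0:x1]<70
c=max(cv2.findContours(m,0,1)[0],key=cv2.contourArea);x,y,w,h=cv2.boundingRect(c);print(x,y,w,h)
print('expected box',proj(d,[[441.2,-8.4,28],[441.2,-8.4,0],[441.2,-8.4,14]]), ray(d,[[x+(w-1)/2,y+(h-1)/2]],14))
E
```

```text
t 18.3 d [-142.6  153.8  -93.7] dyaw -0.0 F [ 0.6  0.6 -0.8] rpy [-3.1415e+00  1.4000e-03  2.8351e+00] grip 92.0
[np.float64(0.152), np.float64(0.0864), np.float64(0.0781)] 0.0001
[np.float64(0.152), np.float64(0.0864), np.float64(0.0781)] 0.0001
[np.float64(0.152), np.float64(0.0863), np.float64(0.0781)] 0.0001
[np.float64(0.152), np.float64(0.0863), np.float64(0.0781)] 0.0001
[np.float64(0.152), np.float64(0.0863), np.float64(0.0781)] 0.0001
[np.float64(0.152), np.float64(0.0863), np.float64(0.0781)] 0.0001
233 203 12 12
expected box [[237.53479514 205.22112293]
 [237.69376354 211.77979538]
 [237.61451275 208.51889261]] [[442.88086112  -5.97714837  14.        ]]
```

Request:
servo_tool([
  [0.13,0.074,0],
  [0.13,0.074,0],
  [0.13,0.074,0],
  [0.13,0.074,0.05],
  [0.13,0.074,0.1],
  [0.13,0.074,0.1],
  [0.13,0.074,0.1],
  [0,0,0.1],
], spin=[0,0,0,0,0,0,0,0])

```text
time: 19.3
tool_pos: [439.3, -7.0, 131.8]
tcp_rot: [3.142, -0.002, 2.837]
contact_force: [1.1, 0.9, 0.5]
grip_width: 92.1
finger_force: 0.0
```

```bash
python3 plan.py 441.5 -8.2 -10 162.4 1
```

```text
t 19.3 d [   2.2   -1.2 -141.8] dyaw -0.1 F [1.1 0.9 0.5] rpy [ 3.1415e+00 -2.1000e-03  2.8367e+00] grip 92.1
[np.float64(-0.0124), np.float64(-0.0022), np.float64(0.7092)] 0.0015
```

Request:
servo_tool([
  [-0.012,-0.002,0.1],
  [0,0,0.13],
  [0,0,0.13],
  [0,0,0.13],
  [0,0,0.12],
  [0,0,0.08],
  [0,0,0.03],
  [0,0,0],
], spin=[0,0,0,0,0,0,0,0])

```text
time: 20.3
tool_pos: [443.1, -9.5, -11.4]
tcp_rot: [-3.142, -0.001, 2.835]
contact_force: [-0.3, 0.5, -0.9]
grip_width: 91.9
finger_force: 0.0
```

Request:
servo_tool([
  [0,0,0.01],
  [0,0,0.01],
  [0,0,0.005],
  [0,0,0.005],
  [0,0,0.005],
  [0,0,0],
  [0,0,0],
  [0,0,0],
], spin=[0,0,0,0,0,0,0,0])

```text
time: 21.3
tool_pos: [443.4, -9.5, -18.1]
tcp_rot: [3.141, 0.0, 2.835]
contact_force: [0.0, 0.4, -0.7]
grip_width: 91.8
finger_force: 0.0
```

Request:
servo_tool([
  [0.011,0.003,0],
  [0,0,0.01],
  [0,0,0],
  [0,0,0],
  [0,0,0],
  [0,0,0],
  [0,0,0],
  [0,0,0],
], spin=[0,0,0,0,0,0,0,0])

```text
time: 22.3
tool_pos: [441.5, -8.3, -20.1]
tcp_rot: [3.142, 0.0, 2.835]
contact_force: [0.4, -0.1, 0.2]
grip_width: 92.0
finger_force: 0.0
```

Request:
servo_tool([
  [0,0,0],
  [0,0,0],
  [0,0,0],
  [0,0,0],
  [0,0,0],
  [0,0,0],
  [0,0,0],
  [0,0,0],
], spin=[0,0,0,0,0,0,0,0], hand=-1)

```text
time: 23.3
tool_pos: [441.5, -8.3, -20.1]
tcp_rot: [3.141, 0.0, 2.835]
contact_force: [-0.1, -0.2, -0.3]
grip_width: 43.2
finger_force: 30.0
```

Request:
servo_tool([
  [0,0,-0.05],
  [0,0,-0.12],
  [0,0,-0.16],
  [0,0,-0.17],
  [0,0,-0.17],
  [0,0,-0.17],
  [0,0,-0.15],
  [0,0,-0.1],
], spin=[0,0,0,0,0,0,0,0])

```text
time: 24.3
tool_pos: [441.6, -8.3, 200.1]
tcp_rot: [3.141, 0.002, 2.835]
contact_force: [-0.0, -0.1, -1.4]
grip_width: 42.8
finger_force: 30.0
```

```bash
python3 plan.py 583.5 -162.2 200 162.4 7
```

```text
t 24.3 d [ 1.419e+02 -1.539e+02 -1.000e-01] dyaw -0.0 F [-0.  -0.1 -1.4] rpy [3.1413e+00 2.2000e-03 2.8352e+00] grip 42.8
[np.float64(-0.1298), np.float64(-0.0742), np.float64(0.0)] 0.0001
[np.float64(-0.1298), np.float64(-0.0742), np.float64(0.0)] 0.0001
[np.float64(-0.1298), np.float64(-0.0742), np.float64(0.0)] 0.0001
[np.float64(-0.1298), np.float64(-0.0742), np.float64(0.0)] 0.0001
[np.float64(-0.1298), np.float64(-0.0742), np.float64(0.0)] 0.0001
[np.float64(-0.1298), np.float64(-0.0741), np.float64(0.0)] 0.0001
[np.float64(-0.1298), np.float64(-0.0741), np.float64(0.0)] 0.0001
```

Request:
servo_tool([
  [-0.13,-0.074,0],
  [-0.13,-0.074,0],
  [-0.13,-0.074,0],
  [-0.13,-0.074,0],
  [-0.13,-0.074,0],
  [-0.13,-0.074,0],
  [-0.13,-0.074,0],
  [0,0,0],
], spin=[0,0,0,0,0,0,0,0])

```text
time: 25.3
tool_pos: [584.1, -163.3, 197.7]
tcp_rot: [-3.142, -0.0, 2.834]
contact_force: [0.3, -0.3, 0.0]
grip_width: 43.2
finger_force: 30.0
```

```bash
python3 plan.py 583.5 -162.2 200 162.4 1; python3 - <<'E'
from m import *
a=cap('scene','s3')
q=proj(a,[[583.4,-162.3,234],[583.4,-162.3,191]]);print(q)
s=cv2.resize(a['frame'][130:255,150:290],None,fx=4.5,fy=4.5,interpolation=cv2.INTER_CUBIC)
for p in q: cv2.circle(s,tuple(int(k) for k in (p-[150,130]+.5)*4.5),4,(0,0,255),1)
cv2.imwrite('pics/v5.png',cv2.convertScaleAbs(s,alpha=1.6))
E
```

```text
t 25.3 d [-0.6  1.1  2.3] dyaw 0.1 F [ 0.3 -0.3  0. ] rpy [-3.1415e+00 -2.0000e-04  2.8335e+00] grip 43.2
[np.float64(0.0045), np.float64(0.0043), np.float64(-0.0113)] -0.0006
[[219.81307662 192.5635054 ]
 [220.4731134  205.16512289]]
```

View pics/v5.png

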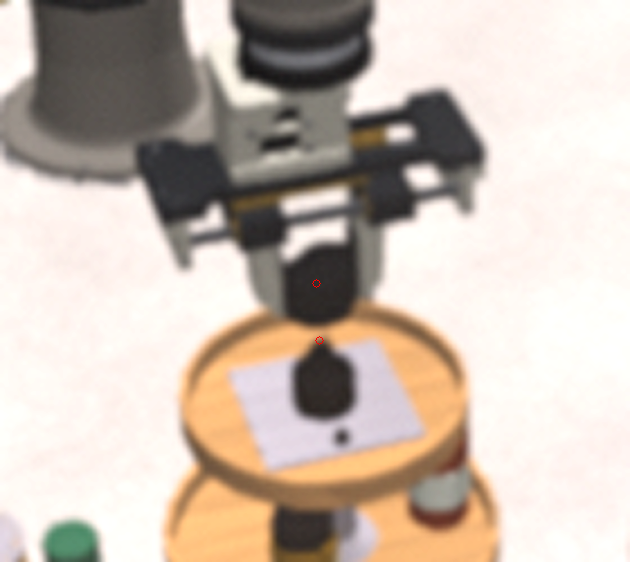

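Request:
servo_tool([
  [0.004,0.004,0.02],
  [0,0,0.03],
  [0,0,0.03],
  [0,0,0.03],
  [0,0,0.025],
  [0,0,0.015],
  [0,0,0.01],
  [0,0,0],
], spin=[0,0,0,0,0,0,0,0])

```text
time: 26.35
tool_pos: [583.2, -161.0, 165.8]
tcp_rot: [3.141, -0.0, 2.835]
contact_force: [0.2, 0.2, -0.7]
grip_width: 43.7
finger_force: 30.0
```

Request:
servo_tool([
  [0,0,0.005],
  [0,0,0.005],
  [0,0,0.005],
  [0,0,0],
  [0,0,0],
  [0,0,0],
  [0,0,0],
  [0,0,0],
], spin=[0,0,0,0,0,0,0,0])

```text
time: 27.35
tool_pos: [583.3, -161.1, 162.9]
tcp_rot: [3.142, 0.0, 2.835]
contact_force: [0.1, -1.2, -0.8]
grip_width: 43.2
finger_force: 30.0
```

Request:
servo_tool([
  [-0.001,-0.005,0],
  [0,0,0.005],
  [0,0,0.005],
  [0,0,0.005],
  [0,0,0.005],
  [0,0,0.005],
  [0,0,0],
  [0,0,0],
], spin=[0,0,0,0,0,0,0,0])

```text
time: 28.35
tool_pos: [583.7, -162.1, 158.9]
tcp_rot: [3.142, 0.002, 2.835]
contact_force: [-0.0, 0.5, 5.8]
grip_width: 43.2
finger_force: 30.0
```

Request:
servo_tool([
  [0,0,0.005],
  [0,0,0.005],
  [0,0,0.005],
  [0,0,0.005],
  [0,0,0.005],
  [0,0,0],
  [0,0,0],
  [0,0,0],
], spin=[0,0,0,0,0,0,0,0])

```text
time: 29.35
tool_pos: [583.3, -162.0, 153.0]
tcp_rot: [3.141, 0.0, 2.835]
contact_force: [1.7, 1.6, 1.3]
grip_width: 43.1
finger_force: 30.0
```

Request:
servo_tool([
  [0,0,0.005],
  [0,0,0.005],
  [0,0,0.005],
  [0,0,0.005],
  [0,0,0],
  [0,0,0],
  [0,0,0],
  [0,0,0],
], spin=[0,0,0,0,0,0,0,0])

```text
time: 30.35
tool_pos: [583.1, -162.1, 148.9]
tcp_rot: [-3.142, -0.0, 2.835]
contact_force: [-0.1, -0.2, 0.1]
grip_width: 43.6
finger_force: 30.0
```

Request:
servo_tool([
  [0,0,0.005],
  [0,0,0.005],
  [0,0,0],
  [0,0,0],
  [0,0,0],
  [0,0,0],
  [0,0,0],
  [0,0,0],
], spin=[0,0,0,0,0,0,0,0])

```text
time: 31.35
tool_pos: [583.2, -162.1, 148.8]
tcp_rot: [-3.141, 0.002, 2.835]
contact_force: [-4.0, 1.2, 11.8]
grip_width: 43.1
finger_force: 30.0
```

```bash
python3 - <<'E'
from m import *
a=cap('scene','s4');o=monitor.get_obs();print(o['time'],o['tool_pos'],o['contact_force'],o['finger_force'])
cv2.imwrite('pics/v6.png',cv2.convertScaleAbs(cv2.resize(a['frame'][130:255,150:290],None,fx=4.5,fy=4.5,interpolation=cv2.INTER_CUBIC),alpha=1.6))
E
```

```text
31.4 [ 583.20296671 -162.14227049  148.85364837] [-4.67495704  2.24642611 10.22817445] 30.00185321085155
```

View pics/v6.png

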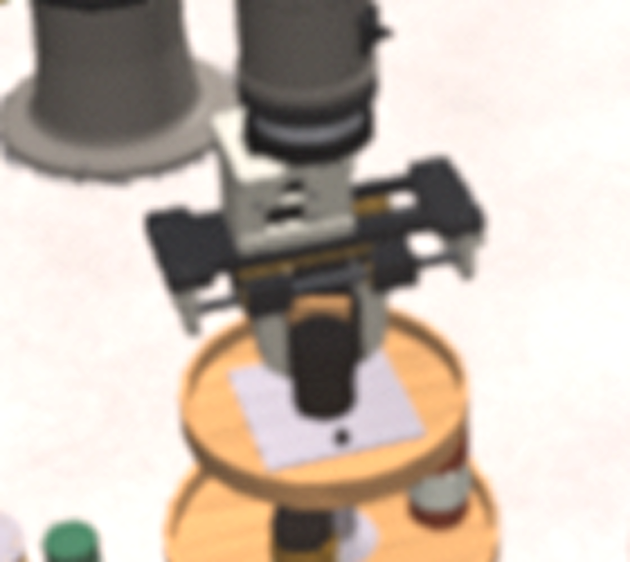

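The picture shows the cap at (322,350) seated on the boss at (322,395), with the pin through the hole at (342,437), and about 10 N of push held. I'm handing it in.

```bash
python3 -c "
from plant import workorder
print(workorder.close_job())"
```

```text
the job is handed in; nothing more can be done
None
```

The job is handed in: the tray sits flush on the flange over both pins, and the cap is clicked home on the boss, still gripped with about 10 N of downward push; no verdict came back.

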